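# Slide a profile template off its sloping rest and file it

## Robot

A 6-joint arm with a two-finger parallel gripper is mounted at the origin on a cart in front of the work surface, level with it; the furniture and walls round the work are solid. World frame = base frame: x ahead of the robot, y to its left, z up, the work surface at z = 0. Lengths are in mm, angles in degrees, forces in N, time in s.
With the tool pointing down it reaches from about 300 to 850 mm from the base axis. Payload 4.2 kg.
Tool frame: the origin (TCP) lies at the very end of the fingers, on their centre line; the grasp point (between the pads) lies 19 mm behind it; x points along the fingers, y is the direction in which the jaws open and shut, and the axes are right-handed (so a half turn about x gives the same grasp; the last joint's range is limited). The gripper opens to 91 mm and grips with 3 to 60 N. Pads are 32 mm wide; open, the fingers measure 118 mm over their backs; the gripper's body (76 mm by 178 mm) begins 60 mm behind the grasp point.
Start: joints at [-65.947, 18.312, 89.639, -0, 72.044, -1.146], TCP at [244.816, -520.296, 213.976] pointing down, gripper open.
Joint ranges: [-177.97, 177.97], [-48.28, 115.42], [12.27, 149.76], [-77.06, 257.06], [2.81, 150.46], [-146.56, 146.56]. Speed limits (degrees/s): [147.25, 147.25, 180, 180, 180, 180].

## Interface

Orientations are given as [roll, pitch, yaw] about the fixed x, y, z axes, in that order (R = Rz(yaw) Ry(pitch) Rx(roll)).
In Python, from workcell import sensors, grab_frame, job_done, finder gives the robot as it stands.
- The arm moves only by the tool play_rows, never from a script. Its argument "motion" is a list of rows, each a list of 5 numbers: the shift along the world's x, y, z in m, then the turn about the world's z in rad, then the opening, from 0 (shut) to 1 (fully open). In form: [[tx, ty, tz, roll, fingers], ...]. A call has exactly 8 rows; each row is the pose to reach, as a shift and turn from the pose commanded when the call began; what a row does not reach only later rows make up. A row lasts 1/12 s, in which the tool goes at most 41.7 mm and 7.16 degrees, less where a joint would pass 70% of its speed; a pose out of reach is approached as far as the arm can. A call with a gripper value outside its range is refused whole. The fingers move at their own pace and stop on an object; "squeeze" is the grip in N (left out, the last holds). Time passes only in rows, so rows that repeat a pose let the fingers close, or fill a call up. It gives the time, the measured TCP pose, the force and the opening at its end, in the units of the state.
- sensors.state(): the state, without advancing time (a new reading comes with each control period).
- grab_frame(name): name is "side" or "top"; returns a dict with "img" (400x640x3 uint8, blue, green, red), "fx", "fy", "cx", "cy" (pixels), "rvec" (rotation vector, rad) and "tvec" (3), from world to camera coordinates, as OpenCV has them. Camera axes: x right, y down, z forward; pixel columns grow to the right and rows downward; lengths in mm; the calibration is good to about 2 mm. A picture is of the moment at which its call begins. There is no depth.
- job_done(): hands the job in, once; it reports no verdict.
Trained networks look in a picture, given as the dict that the camera call returned (one of the last four; its "shot" number tells which), for a name from the list of things; names that differ only in an ending like _2 or _b are one class to them, and where a whole thing is asked for, a point or a joint stands for the part that bears it (a point fixed in the world has none). Each returns a list of dicts, best first, with "conf" (0 to 1); they miss things now and then, are a little off and sometimes report something else, mostly with a low value. They report only what shows in the picture. A call takes as long as a camera call.
- finder.spot_in(picture, label): "point" ([column, row] in pixels, amid what is visible of it).
- finder.spot_point(picture, label): "point" ([column, row] in pixels: a listed point, or the origin of a listed thing).
The state is a dict: "time_s": time; "qpos": joint angles; "qvel": joint speeds; "effort": joint torques, N m; "ee_pos": TCP position; "ee_rot": TCP orientation; "force": force on the tool from outside, world axes, zero at the start; "torque": the same for the moment, N m; "gripper_width": finger opening in mm.
Only numpy, scipy, OpenCV 4.12 (cv2) and the standard library are available. Lean on these libraries where they do the work, as an engineer would, in place of code of your own. Each camera call takes 0.05 s, during which the arm holds its last target.

## Task

Move the stepped wooden blank out from in front of the sloping rest and leave it standing on the bench. Slide the thin plywood template along the rest's ledge until at least 3 cm of its end sticks out past the open end of the rest, then pinch it there and stand it, straight long edge down, in the narrow wooden box. Do not knock over the glue bottle.

Things in the scene. Friction and masses are not known exactly. Their poses are not given: they have to be found in the camera images.
- rest: Fixed wooden sloping rest like a lectern, 180 mm long along its x (+-90), 133 mm high; origin on the bench under its middle. The board's face slopes 50 degrees from horizontal, looking to +y and up: outward normal (0, .766, .643), up-slope (0, -.643, .766). The board is 14 mm thick and reaches 108 mm up-slope of the ledge. The 12 mm thick foot spans x +-75, y -48 to 68 mm.
- open_end (a point): Point at the rest's open end (its -x end, nearest the robot) where face and ledge meet: x -90, y 30, z 50 mm in the rest's frame, same axes. The ledge runs from here along +x, square to the face, 24 mm out. At its other end (x 82 to 90 mm from the rest's middle) a small stop, 20 mm up-slope and 18 mm out from the face, bars that end.
- template: Loose plywood plate 140 x 8 x 100 mm, 0.09 kg, lying on the rest's face, straight long edge on the ledge. Origin: centre of that edge, mid thickness. x along its length (-x to the open end), y square to its face, outward; z from straight to stepped edge. Height 100 mm for x -70 to -4, 80 mm to x 26, 92 mm to x 70. The board backs it fully: only an overhanging end can be pinched.
- template_end (a point): Middle of the template's end towards the open end (x = -70, z = 50 mm in the template's frame), same axes as the template.
- blank: Loose turned wooden blank, stepped round, standing upright on the bench just beyond the open end of the rest: 62 mm diameter up to 54 mm, then 48 mm diameter up to 85 mm; 0.16 kg. Origin: centre of its underside, z up its axis. It bars the template's way. The bench to its right is clear round world x 0.46, y -0.175.
- rack: Fixed narrow open-topped wooden box, 196 x 58 x 62 mm outside (x, y, z), walls and floor 9 mm (inside 178 x 40 mm, 53 mm deep). Origin: centre of its underside, x along its length. Beyond it, at world x 0.75, y 0.22, a desk lamp is clamped to the bench; its stem rises from there.
- glue: Loose glue bottle, 52 mm diameter, 159 mm high, standing on the bench to the left of the box. Origin: centre of its underside, z up.

How it is judged (in metres and radians):
On the way:
1. the template, still lying on the rest, sticks out 30 mm or more past the rest's open end (x of template_end in the frame of open_end below -0.03 m and z of template in the frame of rest between 0.04 and 0.064 m and angle between the y axis of template and the x axis of rest, either way round above 1.35 rad and angle between template's own z axis and vertical between 0.5 and 0.9 rad), for 0.2 s.
At the end, for the whole second after the job is handed in: Template on its straight edge in the narrow box (edge centre within 30 mm along and 22 mm across of the box centre, at most 25 mm above its underside, leaning under 43 degrees), at rest; blank upright on the bench, 50 mm or more from its start; glue bottle standing (x of template in the frame of rack between -0.03 and 0.03 m and y of template in the frame of rack between -0.022 and 0.022 m and z of template in the frame of rack below 0.025 m and angle between template's own z axis and vertical below 0.75 rad and linear speed of template below 0.02 m/s and angle between blank's own z axis and vertical below 0.15 rad and height (world z) of blank below 0.01 m and distance of blank from where it was at the start of the episode above 0.05 m and angle between glue's own z axis and vertical below 0.2 rad); the robot touches nothing.
It fails at once if the glue bottle is knocked over (angle between glue's own z axis and vertical above 0.5 rad).
It also fails if it takes over 67 s, if anything falls off the work surface, if the arm or the gripper's body presses on something with over 40 N, if the wrist force passes 120 N, or if a joint passes its speed limit or range.

## Working session

There is one attempt and no reset: what is moved stays moved. The work goes in short steps, Python scripts to look and compute and a tool call to move; the robot and the scene stay as the last step left them, time stands still between calls to the robot, and variables do not carry over. Pictures are saved under pics/ and viewed, and the job is handed in when it is done.

Besides the shell and the picture viewer there is one more tool, called after ">>>" by a JSON object that holds its "api" and its "payload", one argument or row to a line. play_rows: Moves the arm, as the interface text tells. Its arguments: {"type":"object","properties":{"motion":{"type":"array","items":{"type":"array","items":{"type":"number"}}},"squeeze":{"type":"number"}},"required":["motion"]}

```bash
mkdir -p pics; ls; cat > h.py <<'E'
import cv2, numpy as np
from workcell import sensors, grab_frame, job_done, finder
def cam(f):
    R,_=cv2.Rodrigues(np.array(f['rvec'],float)); t=np.array(f['tvec'],float).ravel()
    return R,t
def ray(f,p):
    R,t=cam(f); d=R.T@np.array([(p[0]-f['cx'])/f['fx'],(p[1]-f['cy'])/f['fy'],1.]); return -R.T@t,d
def atz(f,p,z):
    o,d=ray(f,p); return o+d*(z-o[2])/d[2]
def tri(f1,p1,f2,p2):
    o1,d1=ray(f1,p1);o2,d2=ray(f2,p2)
    s=np.linalg.lstsq(np.c_[d1,-d2],o2-o1,rcond=None)[0]
    a=o1+d1*s[0];b=o2+d2*s[1]; return (a+b)/2,np.linalg.norm(a-b)
def proj(f,P):
    R,t=cam(f); q=(R@np.atleast_2d(P).T).T+t; return np.c_[f['fx']*q[:,0]/q[:,2]+f['cx'],f['fy']*q[:,1]/q[:,2]+f['cy']]
E
python3 - <<'E'
from h import *
np.set_printoptions(suppress=True,precision=1)
fs={n:grab_frame(n) for n in('side','top')}
for n,f in fs.items():
    cv2.imwrite(f'pics/{n}0.png',f['img']); R,t=cam(f); print(n,-R.T@t,R[2])
for l in ['rest','open_end','template','template_end','blank','rack','glue']:
    pp={}
    for n,f in fs.items():
        r=finder.spot_point(f,l); print(l,n,[(np.round(x['point'],1).tolist(),round(x['conf'],2)) for x in r[:2]])
        if r: pp[n]=r[0]['point']
    if len(pp)==2: print('   ',*tri(fs['side'],pp['side'],fs['top'],pp['top']))
print(sensors.state())
E
```

```text
pics
side [ 497.2 -496.   641. ] [ 0.   0.8 -0.6]
top [413.2 183.1 980.9] [ 0.1  0.  -1. ]
rest side [([367.7, 283.3], 0.97)]
rest top [([386.0, 181.8], 0.73)]
    [601.3  20.1   0.4] 0.32029291674420657
open_end side [([323.6, 247.4], 0.79)]
open_end top [([373.7, 208.1], 0.85)]
    [525.3  61.3  57.1] 1.6622229847016075
template side [([368.7, 248.4], 0.68)]
template top []
template_end side []
template_end top [([390.2, 204.5], 0.77), ([275.6, 207.9], 0.64)]
blank side [([282.7, 283.5], 0.79), ([356.9, 162.2], 0.32)]
blank top [([383.1, 242.3], 0.83)]
    [446.2  32.4  -2.1] 1.049585266020238
rack side []
rack top [([275.1, 207.7], 0.86)]
glue side [([359.7, 164.8], 0.95)]
glue top [([237.0, 169.2], 0.89)]
    [639.7 410.6 -15.6] 6.2883305895344215
{'time_s': 0.8, 'qpos': array([-65.9,  18.3,  89.6,   0. ,  72. ,  -1.1]), 'qvel': array([-0. , -0.1,  0.1,  0. ,  0.1, -0.1]), 'effort': array([  0. , -41.2, -23.2,   0.1,   0. ,  -0. ]), 'ee_pos': array([ 244.8, -520.3,  214. ]), 'ee_rot': array([ 91.7,  90. , -63.1]), 'force': array([-0.2,  0.2,  0.9]), 'torque': array([0., 0., 0.]), 'gripper_width': 91.3779272513747}
```

View pics/side0.png

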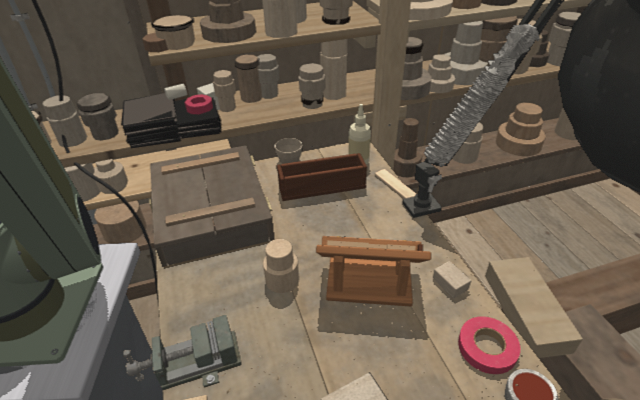

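View pics/top0.png

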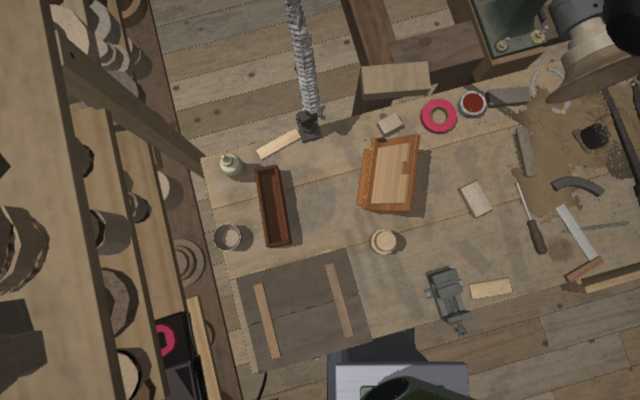

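```bash
python3 - <<'E'
import cv2
a=cv2.imread('pics/top0.png')[120:270,215:435]; cv2.imwrite('pics/t1.png',cv2.resize(a,None,fx=3.6,fy=3.6,interpolation=cv2.INTER_CUBIC))
a=cv2.imread('pics/side0.png')[140:350,240:450]; cv2.imwrite('pics/s1.png',cv2.resize(a,None,fx=2.85,fy=2.85,interpolation=cv2.INTER_CUBIC))
E
```

```text
(no output)
```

View pics/t1.png

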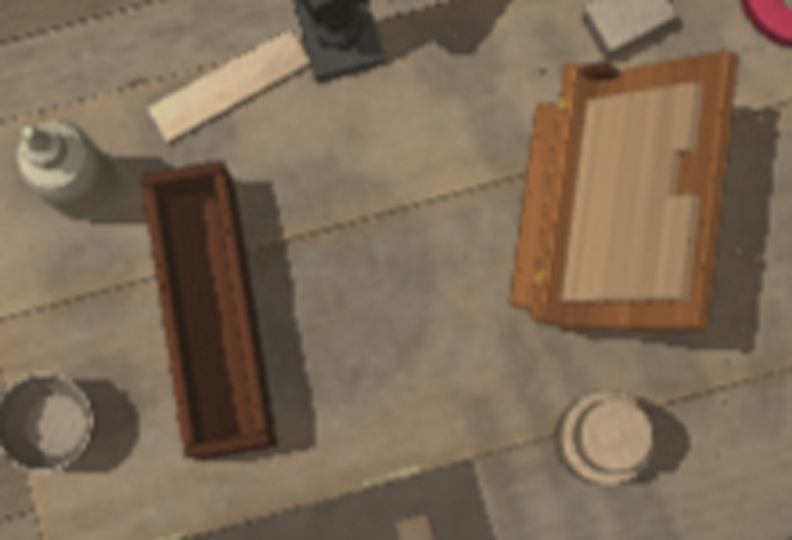

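View pics/s1.png

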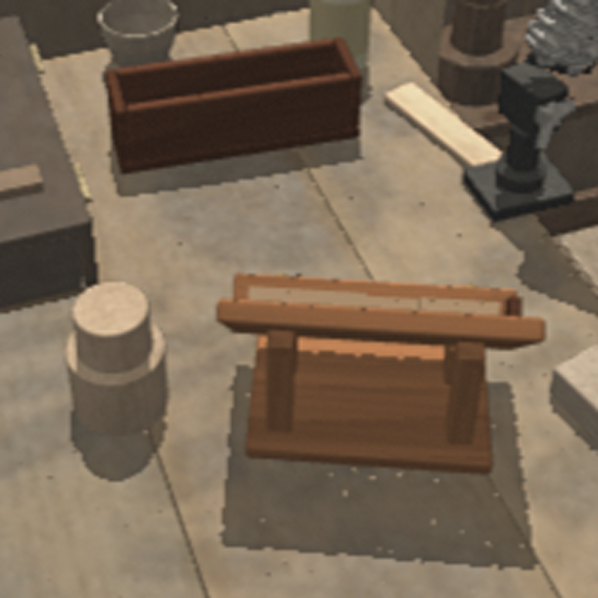

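```bash
cat > fit.py <<'E'
from h import *
from scipy.optimize import least_squares
np.set_printoptions(suppress=True,precision=1)
T=lambda c:(c[0]/3.6+215-.36,c[1]/3.6+120-.36)
S=lambda c:(c[0]/2.85+240-.32,c[1]/2.85+140-.32)
ft=grab_frame('top');fs=grab_frame('side')
def fit(obs,x0):
    def r(p):
        c,s=np.cos(p[2]),np.sin(p[2]);o=[]
        for f,px,L in obs:
            W=[p[0]+c*L[0]-s*L[1],p[1]+s*L[0]+c*L[1],L[2]]; o+=list(proj(f,W)[0]-px)
        return o
    s=least_squares(r,x0,loss='soft_l1'); print(s.x[:2],np.degrees(s.x[2])); print(np.array(r(s.x)).reshape(-1,2)); return s.x
rest=fit([(ft,T((735,54)),(90,-44,130)),(ft,T((705,328)),(-90,-44,130)),(ft,T((512,305)),(-75,68,12)),(ft,T((537,105)),(75,68,12)),
 (fs,S((247,455)),(-75,-48,0)),(fs,S((490,468)),(75,-48,0)),(fs,S((218,302)),(-90,-39.4,132.7)),(fs,S((545,320)),(90,-39.4,132.7))],[600,20,0])
rack=fit([(ft,T((228,162)),(98,-29,62)),(ft,T((145,178)),(98,29,62)),(ft,T((188,457)),(-98,29,62)),(ft,T((275,440)),(-98,-29,62)),
 (fs,S((122,170)),(-98,-29,0)),(fs,S((357,135)),(98,-29,0))],[530,300,0])
c,s=np.cos(rest[2]),np.sin(rest[2]);Rr=np.array([[c,-s,0],[s,c,0],[0,0,1]]);o=np.array([*rest[:2],0])
n=Rr@[0,.766,.643]
for px in [(562,300),(692,298),(585,100),(700,85)]:
    O,d=ray(ft,T(px)); P0=o+Rr@[0,30,50]+8*n
    W=O+d*((P0-O)@n)/(d@n); print('tmpl',W,Rr.T@(W-o))
for px in [(615,432)]:print('blank top',atz(ft,T(px),85))
print('blank', atz(ft,T((606,438)),54))
print('glue', atz(ft,T((40,143)),159), atz(ft,T((70,165)),80))
print('open_end',o+Rr@[-90,30,50])
E
python3 fit.py
```

```text
[603.8  20.8] -8.569757979645239
[[-0.3 -0.5]
 [-0.4  1. ]
 [-0.5  0.7]
 [-0.2 -0.6]
 [-0.7  2.7]
 [ 0.8  4. ]
 [-0.4 -0.7]
 [ 0.7 -0.5]]
[535.3 306.1] 9.615962028329458
[[-0.5 -0.6]
 [-0.8 -0.9]
 [-0.1  1. ]
 [-0.2  1.4]
 [-0.3  2.6]
 [ 1.4  1.5]]
tmpl [539.   67.8  54.3] [-71.   36.8  54.3]
tmpl [528.   -1.4 137.8] [-71.6 -33.2 137.8]
tmpl [678.   47.8  53.2] [69.4 37.8 53.2]
tmpl [665.4 -14.2 128.5] [ 66.1 -25.4 128.5]
blank top [448.9  40.   85. ]
blank [446.2  41.2  54. ]
glue [625.1 396.1 159. ] [630.2 396.2  80. ]
open_end [519.2  63.9  50. ]
```

```bash
python3 - <<'E'
from h import *
from scipy.spatial.transform import Rotation as Ro
s=sensors.state(); R=Ro.from_euler('xyz',s['ee_rot'],degrees=True).as_matrix(); print(R.round(3), s['ee_pos'])
print('yaw of tool y',np.degrees(np.arctan2(R[1,1],R[0,1])))
E
```

```text
[[ 0.     0.426 -0.905]
 [-0.    -0.905 -0.426]
 [-1.     0.     0.   ]] [ 244.79037095 -520.28954026  213.96508113]
yaw of tool y -64.80402671408916
```

```bash
python3 - <<'E'
from h import *
np.set_printoptions(suppress=True,precision=1)
f=grab_frame('side');t=grab_frame('top')
S=lambda c:(c[0]/2.85+240-.32,c[1]/2.85+140-.32)
print(atz(f,S((112,308)),85),atz(f,S((117,355)),54))
for c in [(447,41),(446,33)]:
  for fr,n in((f,'s'),(t,'t')):
    im=fr['img'].copy()
    for z,r in((0,31),(54,31),(54,24),(85,24)):
        a=np.linspace(0,6.283,60); p=proj(fr,np.c_[c[0]+r*np.cos(a),c[1]+r*np.sin(a),a*0+z])
        cv2.polylines(im,[np.int32(np.round(p*8))],True,(0,255,0),1,cv2.LINE_AA,3)
    o=(240,210) if n=='s' else (340,200)
    cr=cv2.resize(im[o[1]:o[1]+100,o[0]:o[0]+90],None,fx=3,fy=3,interpolation=cv2.INTER_CUBIC)
    cv2.imwrite(f'/tmp/{n}{c[1]}.png',cr)
I=[cv2.imread(f'/tmp/{k}.png') for k in('s41','t41','s33','t33')]
cv2.imwrite('pics/bl.png',np.vstack([np.hstack(I[:2]),np.hstack(I[2:])]))
E
```

```text
[446.4  39.3  85. ] [447.3  29.2  54. ]
```

View pics/bl.png

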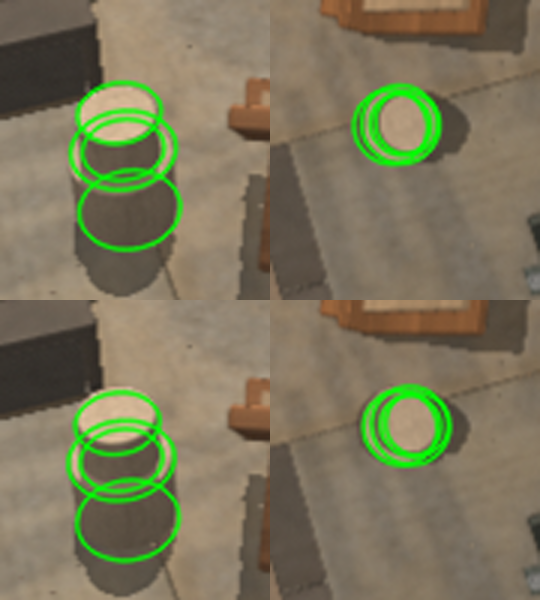

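>>> {"api": "play_rows", "payload": {
  "motion": [
    [0.012,0.035,0,-0.037,1],
    [0.025,0.07,0,-0.074,1],
    [0.038,0.105,0,-0.11,1],
    [0.05,0.14,0,-0.148,1],
    [0.063,0.175,0,-0.185,1],
    [0.076,0.21,0,-0.22,1],
    [0.088,0.245,0,-0.258,1],
    [0.101,0.28,0,-0.295,1]
  ],
  "squeeze": 20
}}

```text
time_s: 1.67
ee_pos: [345.9, -238.6, 214.2]
ee_rot: [137.1, 90.0, -34.8]
force: [0.8, 0.2, 0.5]
gripper_width: 91.2
```

>>> {"api": "play_rows", "payload": {
  "motion": [
    [0.012,0.035,0,-0.037,1],
    [0.025,0.07,0,-0.074,1],
    [0.038,0.105,0,-0.11,1],
    [0.05,0.14,0,-0.148,1],
    [0.063,0.175,0,-0.185,1],
    [0.076,0.21,0,-0.22,1],
    [0.088,0.245,0,-0.258,1],
    [0.101,0.28,0,-0.295,1]
  ]
}}

```text
time_s: 2.33
ee_pos: [447.0, 41.6, 214.3]
ee_rot: [174.6, 90.0, -14.1]
force: [0.3, -0.6, 0.3]
gripper_width: 91.1
```

>>> {"api": "play_rows", "payload": {
  "motion": [
    [0,-0.001,-0.03,0,1],
    [0,-0.001,-0.06,0,1],
    [0,-0.001,-0.09,0,1],
    [0,-0.001,-0.115,0,1],
    [0,-0.001,-0.135,0,1],
    [0,-0.001,-0.148,0,1],
    [0,-0.001,-0.156,0,1],
    [0,-0.001,-0.156,0,0.5]
  ]
}}

```text
time_s: 3.0
ee_pos: [445.8, 38.6, 56.7]
ee_rot: [13.8, 89.8, -174.8]
force: [0.3, 0.1, -0.3]
gripper_width: 87.1
```

>>> {"api": "play_rows", "payload": {
  "motion": [
    [0,0,0,0,0.4],
    [0,0,0,0,0.3],
    [0,0,0,0,0.3],
    [0,0,0,0,0.3],
    [0,0,0,0,0.3],
    [0,0,0,0,0.3],
    [0,0,0,0,0.3],
    [0,0,0,0,0.3]
  ]
}}

```text
time_s: 3.67
ee_pos: [447.2, 38.9, 58.3]
ee_rot: [-152.4, 89.9, 18.9]
force: [0.9, 1.3, 3.0]
gripper_width: 46.3
```

>>> {"api": "play_rows", "payload": {
  "motion": [
    [0,0,0.015,0,0.3],
    [0,0,0.035,0,0.3],
    [0.002,-0.025,0.04,0,0.3],
    [0.004,-0.055,0.04,0,0.3],
    [0.006,-0.09,0.04,0,0.3],
    [0.008,-0.125,0.04,0,0.3],
    [0.011,-0.16,0.04,0,0.3],
    [0.013,-0.19,0.04,0,0.3]
  ]
}}

```text
time_s: 4.33
ee_pos: [459.3, -153.4, 97.6]
ee_rot: [34.8, 89.9, -153.9]
force: [0.8, 0.1, -1.4]
gripper_width: 46.9
```

>>> {"api": "play_rows", "payload": {
  "motion": [
    [0,-0.015,0,0,0.3],
    [0,-0.024,-0.005,0,0.3],
    [0,-0.024,-0.016,0,0.3],
    [0,-0.024,-0.026,0,0.3],
    [0,-0.024,-0.033,0,0.3],
    [0,-0.024,-0.037,0,0.3],
    [0,-0.024,-0.039,0,0.3],
    [0,-0.024,-0.039,0,0.3]
  ]
}}

```text
time_s: 5.0
ee_pos: [459.6, -174.8, 58.8]
ee_rot: [-8.7, 90.0, 162.8]
force: [-0.3, 0.2, -2.6]
gripper_width: 46.5
```

```bash
python3 - <<'E'
from h import *
f=grab_frame('side'); cv2.imwrite('pics/s2.png',f['img']); print(sensors.state()['force'],sensors.state()['ee_pos'])
E
```

```text
[-0.44768766 -0.22487792 -1.63782197] [ 460.00977824 -175.00345398   59.06489819]
```

View pics/s2.png

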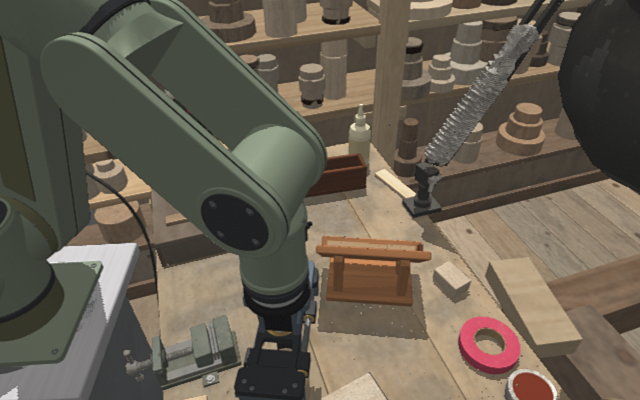

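>>> {"api": "play_rows", "payload": {
  "motion": [
    [0,0,-0.001,0,0.3],
    [0,0,-0.0015,0,0.3],
    [0,0,-0.0015,0,0.35],
    [0,0,-0.0015,0,0.55],
    [0,0,-0.0015,0,0.7],
    [0,0,-0.0015,0,0.8],
    [0,0,-0.0015,0,0.9],
    [0,0,-0.0015,0,0.9]
  ]
}}

```text
time_s: 5.72
ee_pos: [459.8, -175.3, 57.4]
ee_rot: [68.8, 90.0, -119.8]
force: [-0.2, -0.4, -0.7]
gripper_width: 74.1
```

>>> {"api": "play_rows", "payload": {
  "motion": [
    [0,0,0.01,0,0.9],
    [0,0,0.03,0,0.9],
    [0,0,0.06,0,0.9],
    [0,0,0.09,0,0.9],
    [0,0,0.12,0,0.6],
    [0,0,0.14,0,0.2],
    [0,0,0.15,0,0],
    [0,0,0.15,0,0]
  ]
}}

```text
time_s: 6.38
ee_pos: [461.0, -175.8, 209.5]
ee_rot: [165.1, 89.7, -23.5]
force: [0.5, -0.4, -0.3]
gripper_width: 58.2
```

```bash
python3 - <<'E'
from h import *
f=grab_frame('top'); cv2.imwrite('pics/t3.png',f['img']); print(sensors.state()['force'],sensors.state()['ee_pos'])
t=np.radians(-8.57);c,s=np.cos(t),np.sin(t)
W=lambda x,y:np.array([603.8+c*x-s*y,20.8+s*x+c*y])
print(W(91,10.5),W(0,10.5), W(-115,3))
E
```

```text
[ 0.11568     0.36191734 -0.61841629] [ 459.96283931 -175.39277659  207.66869468]
[695.34862824  17.62216006] [605.36468492  31.18276269] [490.5310805   40.90352893]
```

View pics/t3.png

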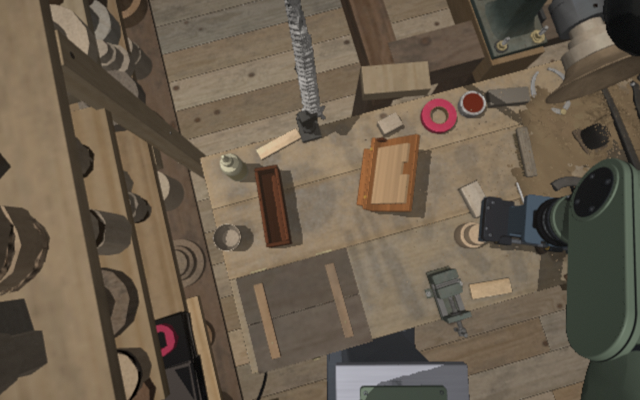

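>>> {"api": "play_rows", "payload": {
  "motion": [
    [0.03,0.024,0,0,0],
    [0.06,0.048,0,0,0],
    [0.09,0.072,0,0,0],
    [0.12,0.096,0,0,0],
    [0.15,0.12,0,0,0],
    [0.18,0.144,0,0,0],
    [0.21,0.168,0,0,0],
    [0.239,0.1925,0,0,0]
  ]
}}

```text
time_s: 7.1
ee_pos: [699.1, 18.5, 204.2]
ee_rot: [12.8, 89.7, -175.8]
force: [0.3, -0.4, 0.4]
gripper_width: 1.9
```

>>> {"api": "play_rows", "payload": {
  "motion": [
    [0,0,-0.02,0,0],
    [0,0,-0.045,0,0],
    [0,0,-0.07,0,0],
    [0,0,-0.085,0,0],
    [0,0,-0.095,0,0],
    [0,0,-0.1,0,0],
    [0,0,-0.105,0,0],
    [0,0,-0.105,0,0]
  ]
}}

```text
time_s: 7.77
ee_pos: [698.5, 17.1, 101.5]
ee_rot: [13.3, 89.9, -175.4]
force: [-1.6, -0.2, -0.0]
gripper_width: 0.8
```

```bash
python3 - <<'E'
from h import *
for n in('top','side'):
    f=grab_frame(n); cv2.imwrite(f'pics/{n}4.png',f['img'])
    a=f['img'][100:280,300:460] if n=='top' else f['img'][170:320,290:460]
    cv2.imwrite(f'/tmp/{n}.png',cv2.resize(a,(560,400) if n=='side' else (400,400)))
a=cv2.imread('/tmp/top.png');b=cv2.imread('/tmp/side.png');cv2.imwrite('pics/c4.png',cv2.resize(np.hstack([a,b]),None,fx=.83,fy=.83))
print(sensors.state()['force'],sensors.state()['ee_pos'],sensors.state()['gripper_width'])
E
```

```text
[-0.38257085  0.22909434  0.09012471] [699.31385549  17.13284549 103.25451317] 0.5288447221796031
```

View pics/c4.png

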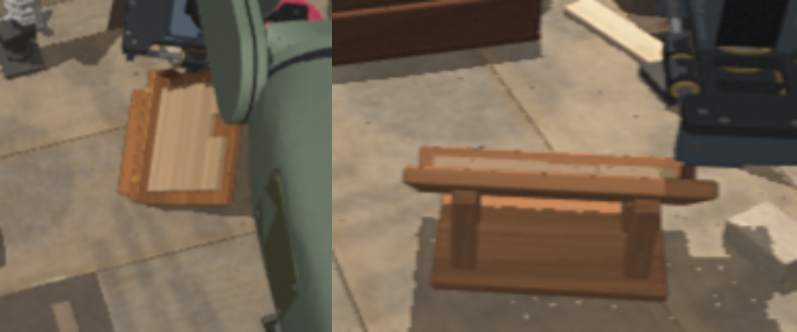

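>>> {"api": "play_rows", "payload": {
  "motion": [
    [0,0,-0.003,0,0],
    [0,0,-0.006,0,0],
    [0,0,-0.008,0,0],
    [0,0,-0.009,0,0],
    [0,0,-0.009,0,0],
    [0,0,-0.009,0,0],
    [0,0,-0.009,0,0],
    [0,0,-0.009,0,0]
  ]
}}

```text
time_s: 8.53
ee_pos: [698.9, 17.2, 93.6]
ee_rot: [172.8, 90.0, -15.8]
force: [0.3, -0.2, -0.4]
gripper_width: 0.5
```

>>> {"api": "play_rows", "payload": {
  "motion": [
    [0,0,-0.0005,0,0],
    [0,0,-0.001,0,0],
    [0,0,-0.0015,0,0],
    [0,0,-0.002,0,0],
    [0,0,-0.0025,0,0],
    [0,0,-0.003,0,0],
    [0,0,-0.003,0,0],
    [0,0,-0.003,0,0]
  ]
}}

```text
time_s: 9.2
ee_pos: [698.8, 17.2, 90.4]
ee_rot: [71.4, 90.0, -117.2]
force: [0.5, 0.8, 0.2]
gripper_width: 0.5
```

>>> {"api": "play_rows", "payload": {
  "motion": [
    [0,0,-0.001,0,0],
    [0,0,-0.0015,0,0],
    [0,0,-0.002,0,0],
    [0,0,-0.0025,0,0],
    [0,0,-0.003,0,0],
    [0,0,-0.0035,0,0],
    [0,0,-0.004,0,0],
    [0,0,-0.004,0,0]
  ]
}}

```text
time_s: 9.87
ee_pos: [698.7, 17.2, 86.3]
ee_rot: [26.1, 90.0, -162.5]
force: [0.3, 0.7, -1.1]
gripper_width: 0.3
```

>>> {"api": "play_rows", "payload": {
  "motion": [
    [0,0,-0.001,0,0],
    [0,0,-0.0015,0,0],
    [0,0,-0.002,0,0],
    [0,0,-0.0025,0,0],
    [0,0,-0.003,0,0],
    [0,0,-0.0035,0,0],
    [0,0,-0.004,0,0],
    [0,0,-0.004,0,0]
  ]
}}

```text
time_s: 10.53
ee_pos: [698.8, 17.2, 82.4]
ee_rot: [45.4, 90.0, -143.2]
force: [-0.6, 0.0, -0.0]
gripper_width: 0.5
```

>>> {"api": "play_rows", "payload": {
  "motion": [
    [-0.002,0,-0.001,0,0],
    [-0.004,0,-0.0015,0,0],
    [-0.004,0,-0.002,0,0],
    [-0.004,0,-0.0025,0,0],
    [-0.004,0,-0.003,0,0],
    [-0.004,0,-0.0035,0,0],
    [-0.004,0,-0.004,0,0],
    [-0.004,0,-0.004,0,0]
  ]
}}

```text
time_s: 11.2
ee_pos: [696.1, 17.8, 81.6]
ee_rot: [-161.1, 89.7, 10.3]
force: [1.1, 2.6, 11.7]
gripper_width: 0.7
```

```bash
python3 - <<'E'
from h import *
f=grab_frame('side'); a=f['img'][150:320,320:480]
cv2.imwrite('pics/s5.png',cv2.resize(a,None,fx=3.5,fy=3.5,interpolation=cv2.INTER_CUBIC))
print(sensors.state()['force'],sensors.state()['ee_pos'],proj(f,sensors.state()['ee_pos']))
E
```

```text
[ 0.46460673  2.60316694 11.51635484] [696.12469942  17.8033361   81.54955447] [[425.48333807 250.62290535]]
```

View pics/s5.png

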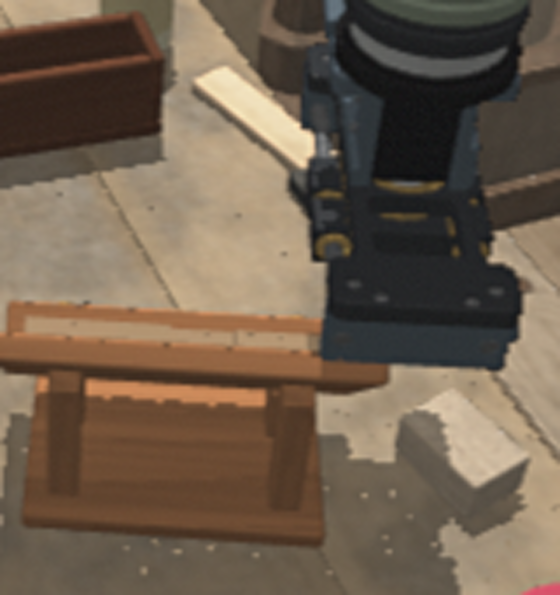

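>>> {"api": "play_rows", "payload": {
  "motion": [
    [0,0,0.005,0,0],
    [0,0,0.005,0,0],
    [-0.005,0.00075,0.005,0,0],
    [-0.01,0.0015,0.005,0,0],
    [-0.015,0.00225,0.005,0,0],
    [-0.02,0.003,0.005,0,0],
    [-0.025,0.00375,0.005,0,0],
    [-0.03,0.0045,0.005,0,0]
  ]
}}

```text
time_s: 11.92
ee_pos: [663.9, 21.8, 83.2]
ee_rot: [18.1, 89.9, -170.5]
force: [1.2, -0.2, 0.7]
gripper_width: 0.1
```

```bash
cat > look.py <<'E'
import sys
from h import *
np.set_printoptions(suppress=True,precision=1)
k=sys.argv[1]
t=grab_frame('top');s=grab_frame('side')
a=cv2.resize(t['img'][110:270,250:450],(500,400),interpolation=cv2.INTER_CUBIC)
b=cv2.resize(s['img'][150:320,250:450],(471,400),interpolation=cv2.INTER_CUBIC)
cv2.imwrite(f'pics/look{k}.png',cv2.resize(np.hstack([a,b]),None,fx=.82,fy=.82))
S=sensors.state();print(S['time_s'],S['force'],S['ee_pos'],S['gripper_width'])
E
python3 look.py 6
```

```text
12.0167 [-0.5  1.5  0.6] [663.2  21.9  83.3] 0.6190062663586368
```

View pics/look6.png

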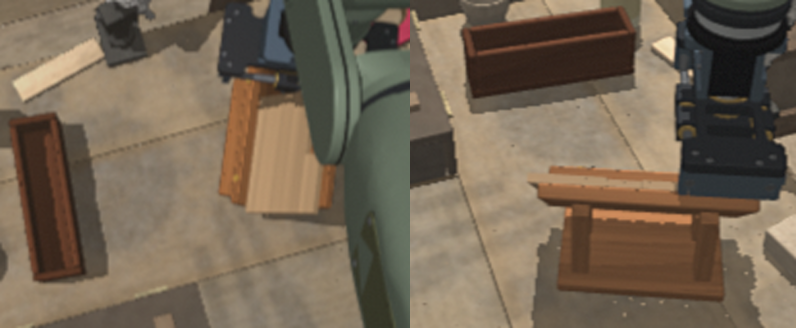

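>>> {"api": "play_rows", "payload": {
  "motion": [
    [-0.005,0.00075,0,0,0],
    [-0.01,0.0015,0,0,0],
    [-0.015,0.00225,0,0,0],
    [-0.02,0.003,0,0,0],
    [-0.025,0.00375,0,0,0],
    [-0.03,0.0045,0,0,0],
    [-0.035,0.0053,0,0,0],
    [-0.04,0.006,0,0,0]
  ]
}}

```text
time_s: 12.68
ee_pos: [624.3, 27.7, 83.5]
ee_rot: [149.5, 90.0, -39.1]
force: [1.7, -0.5, 0.3]
gripper_width: 0.6
```

```bash
python3 look.py 7
```

```text
12.7833 [-0.7  0.1  1.3] [623.6  27.9  83.5] 0.18143547543130464
```

View pics/look7.png

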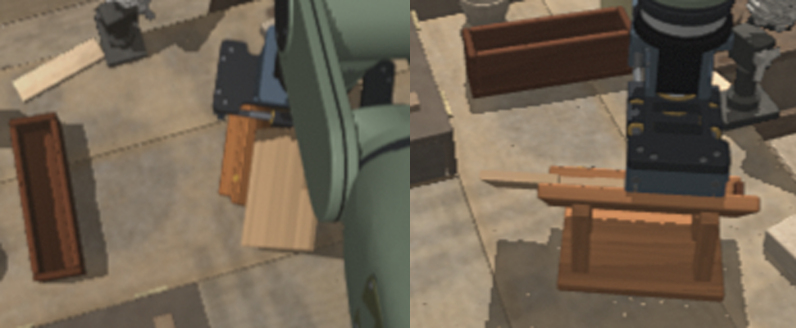

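>>> {"api": "play_rows", "payload": {
  "motion": [
    [0.003,0,0,0,0],
    [0.004,0,0.01,0,0],
    [0.004,0,0.04,0,0.2],
    [0.004,0,0.075,0,0.4],
    [-0.02,-0.01,0.1,0,0.7],
    [-0.055,-0.02,0.11,0,1],
    [-0.09,-0.03,0.12,0,1],
    [-0.12,-0.03,0.12,0,1]
  ]
}}

```text
time_s: 13.45
ee_pos: [504.4, -3.7, 206.3]
ee_rot: [171.9, 89.8, -16.8]
force: [-0.2, -0.9, 0.2]
gripper_width: 37.5
```

```bash
python3 look.py 8; python3 - <<'E'
from h import *
f=grab_frame('top')
np.set_printoptions(suppress=True,precision=1)
t=np.radians(-8.57);c,s=np.cos(t),np.sin(t);Rr=np.array([[c,-s,0],[s,c,0],[0,0,1]]);o=np.array([603.8,20.8,0]);n=Rr@[0,.766,.643]
for px in [(368,231),(401.2,231.5)]:
    O,d=ray(f,px); P0=o+Rr@[0,30,50]+8*n
    W=O+d*((P0-O)@n)/(d@n); print(W,Rr.T@(W-o))
for n_ in('top','side'):
  g=f if n_=='top' else grab_frame('side')
  for l in('template_end','open_end','template'): print(n_,l,[(np.round(x['point'],1),round(x['conf'],2)) for x in finder.spot_point(g,l)[:2]])
E
```

```text
13.55 [ 0.9 -0.4  0.6] [500.8  -2.7 204.9] 45.94668474353924
[471.1  76.5  56.1] [-139.5   35.3   56.1]
[464.4  12.6 132.6] [-136.6  -28.9  132.6]
top template_end [(array([383.2, 232.2]), 0.77), (array([272.3, 205.5]), 0.29)]
top open_end [(array([374.5, 209.3]), 0.64)]
top template [(array([372.3, 201. ]), 0.79)]
side template_end [(array([291. , 242.3]), 0.9)]
side open_end [(array([320.3, 245.5]), 0.67)]
side template [(array([334.4, 248.3]), 0.75)]
```

View pics/look8.png

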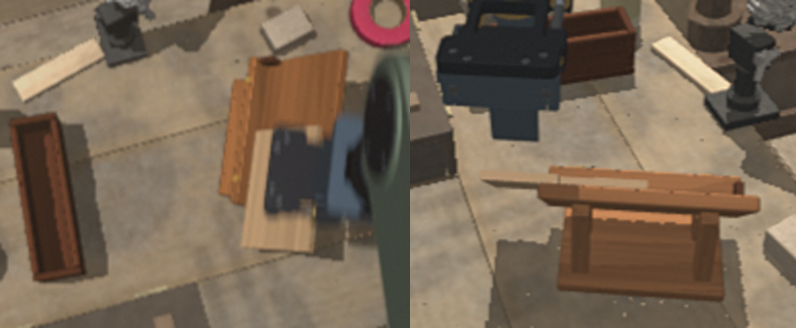

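>>> {"api": "play_rows", "payload": {
  "motion": [
    [-0.011,0.033,0,0,1],
    [-0.011,0.033,0,0,1],
    [-0.011,0.033,0,0,1],
    [-0.011,0.033,0,0,1],
    [-0.011,0.033,0,0,1],
    [-0.011,0.033,0,0,1],
    [-0.011,0.033,0,0,1],
    [-0.011,0.033,0,0,1]
  ],
  "squeeze": 5
}}

```text
time_s: 14.62
ee_pos: [494.0, 30.3, 203.4]
ee_rot: [79.4, 90.0, -109.3]
force: [-0.2, 0.1, -0.1]
gripper_width: 91.5
```

>>> {"api": "play_rows", "payload": {
  "motion": [
    [-0.0055,0,-0.02,0,1],
    [-0.0055,0,-0.04,0,1],
    [-0.0055,0,-0.06,0,1],
    [-0.0055,0,-0.08,0,1],
    [-0.0055,0,-0.095,0,1],
    [-0.0055,0,-0.108,0,1],
    [-0.0055,0,-0.116,0,1],
    [-0.0055,0,-0.118,0,1]
  ]
}}

```text
time_s: 15.28
ee_pos: [487.5, 30.5, 84.2]
ee_rot: [13.3, 89.8, -175.3]
force: [-0.1, -1.1, 0.1]
gripper_width: 90.9
```

```bash
python3 look.py 9
```

```text
15.3833 [ 0.3 -0.5  0.3] [488.5  30.6  85.5] 91.07241124646852
```

View pics/look9.png

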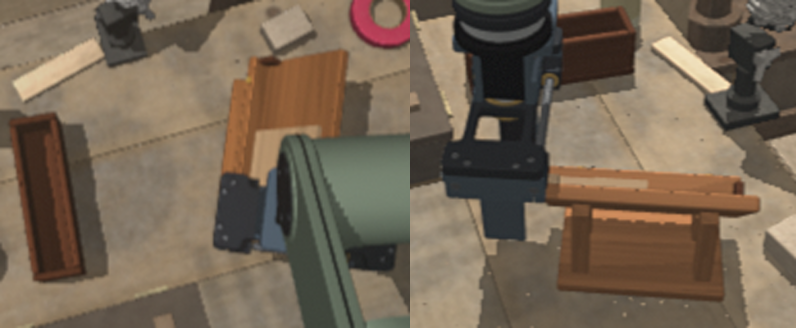

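>>> {"api": "play_rows", "payload": {
  "motion": [
    [0.0005,0.003,0,0,0.95],
    [0.001,0.006,0,0,0.9],
    [0.0015,0.009,0,0,0.85],
    [0.002,0.012,0,0,0.8],
    [0.0022,0.015,0,0,0.75],
    [0.0027,0.018,0,0,0.7],
    [0.003,0.02,0,0,0.7],
    [0.003,0.02,0,0,0.7]
  ]
}}

```text
time_s: 16.05
ee_pos: [491.4, 51.2, 85.5]
ee_rot: [-157.5, 90.0, 13.9]
force: [-0.4, -1.4, 0.4]
gripper_width: 63.7
```

>>> {"api": "play_rows", "payload": {
  "motion": [
    [0.0005,0.003,0,0,0.65],
    [0.001,0.006,0,0,0.6],
    [0.0015,0.009,0,0,0.55],
    [0.002,0.012,0,0,0.5],
    [0.0022,0.015,0,0,0.45],
    [0.0027,0.018,0,0,0.4],
    [0.003,0.02,0,0,0.37],
    [0.003,0.02,0,0,0.37]
  ]
}}

```text
time_s: 16.72
ee_pos: [494.4, 71.1, 85.5]
ee_rot: [-151.4, 90.0, 20.0]
force: [-1.2, -0.5, -0.3]
gripper_width: 34.2
```

```bash
python3 look.py 10
```

```text
16.8167 [ 0.6 -0.7  0.5] [494.3  70.8  85.5] 33.707672286673926
```

View pics/look10.png

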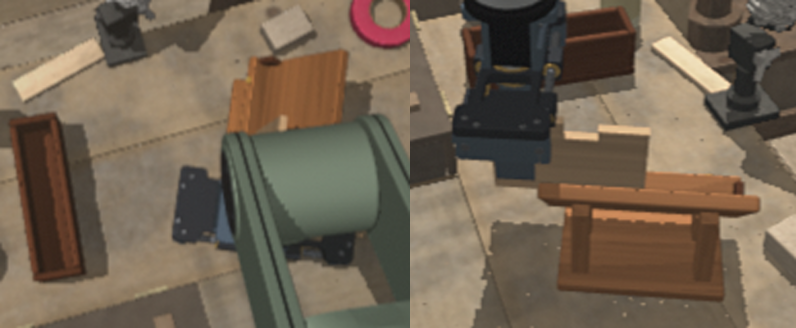

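>>> {"api": "play_rows", "payload": {
  "motion": [
    [0,0,0,0,0.3],
    [0,0,0,0,0.25],
    [0,0,0,0,0.2],
    [0,0,0,0,0.18],
    [0,0,0.005,0,0.18],
    [0,0,0.01,0,0.18],
    [0,0,0.016,0,0.18],
    [0,0,0.021,0,0.18]
  ]
}}

```text
time_s: 17.48
ee_pos: [494.7, 70.7, 107.4]
ee_rot: [-170.3, 89.9, 1.1]
force: [-0.2, 0.3, 0.0]
gripper_width: 16.1
```

>>> {"api": "play_rows", "payload": {
  "motion": [
    [0,0,0,0,0.15],
    [0,0,0,0,0.1],
    [0,0,0,0,0.05],
    [0,0,0,0,0],
    [0,0,0,0,0],
    [0,0,0,0,0],
    [0,0,0,0,0],
    [0,0,0,0,0]
  ],
  "squeeze": 8
}}

```text
time_s: 18.15
ee_pos: [494.3, 70.6, 106.6]
ee_rot: [116.3, 90.0, -72.3]
force: [-2.8, -1.1, 3.9]
gripper_width: 7.8
```

```bash
python3 look.py 11
```

```text
18.25 [-1.  -1.5  4.6] [494.4  70.6 106.6] 8.143633694176264
```

View pics/look11.png

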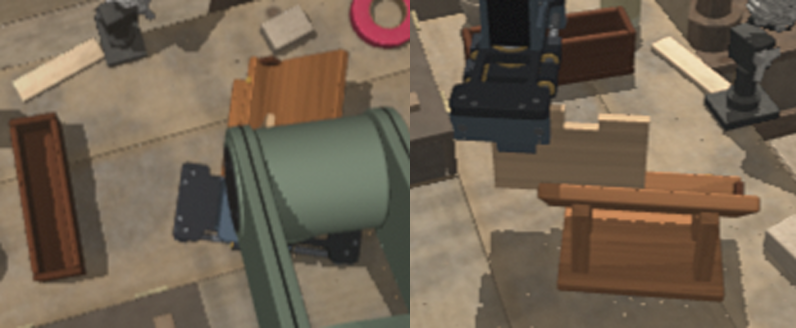

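>>> {"api": "play_rows", "payload": {
  "motion": [
    [0,0,0,0,0],
    [0,0,0,0,0],
    [0,0,0.003,0,0],
    [0,0,0.01,0,0],
    [0,0,0.02,0,0],
    [0,0,0.035,0,0],
    [0,0,0.05,0,0],
    [0,0,0.06,0,0]
  ],
  "squeeze": 40
}}

```text
time_s: 18.92
ee_pos: [495.0, 71.0, 168.4]
ee_rot: [-158.5, 89.9, 12.9]
force: [0.3, -0.7, -1.6]
gripper_width: 8.0
```

```bash
python3 look.py 12
```

```text
19.0167 [-0.  -0.5 -0. ] [495.7  71.  168.6] 7.987948324172886
```

View pics/look12.png

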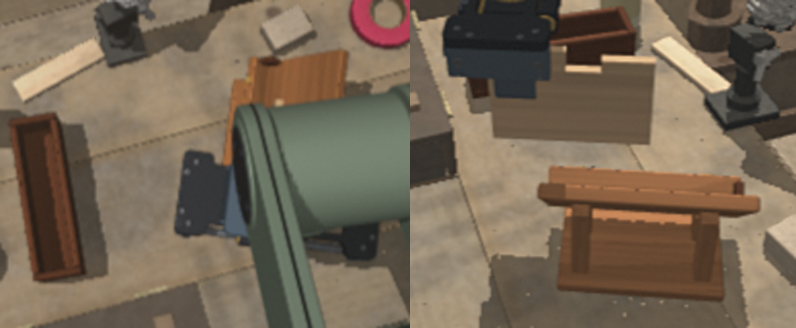

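```bash
python3 - <<'E'
from h import *
np.set_printoptions(suppress=True,precision=1)
f=grab_frame('side'); im=f['img']
cv2.imwrite('pics/s13.png',cv2.resize(im[150:225,260:380],None,fx=6,fy=6,interpolation=cv2.INTER_CUBIC))
S=sensors.state();T=np.array(S['ee_pos']);print(T)
t=np.radians(-8.6);n=np.array([-np.sin(t),np.cos(t),0]);ax=np.array([np.cos(t),np.sin(t),0])
for u,v in[(492,137),(651,143),(656,58)]:
    p=((u-410)/.82/2.355+250,v/.82/2.353+150); O,d=ray(f,p); P0=T-4*n
    W=O+d*((P0-O)@n)/(d@n); print(p,W,'along',(W-T)@ax)
E
```

```text
[494.8  70.8 167.3]
(292.4628450106157, 221.0043224529143) [471.7  70.3 117.2] along -22.716140307793683
(374.7993371653462, 224.11400080851638) [611.7  49.1 120. ] along 118.89282260956455
(377.38853503184714, 180.0602241041535) [610.2  49.4 214.5] along 117.31640436820983
```

View pics/s13.png

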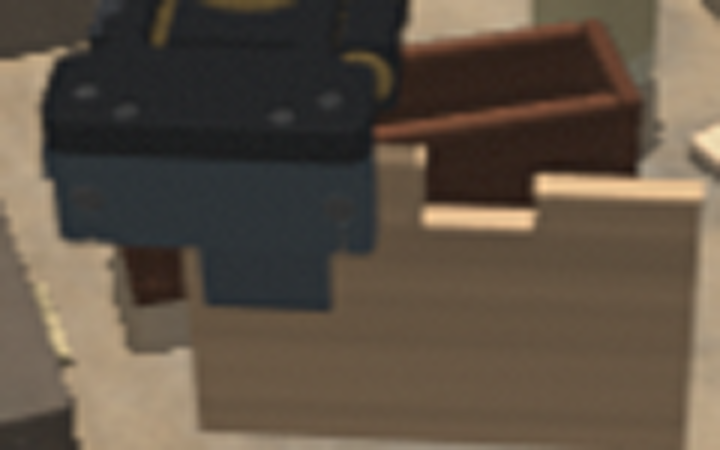

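>>> {"api": "play_rows", "payload": {
  "motion": [
    [-0.001,0.025,0,0.03,0],
    [-0.002,0.055,0,0.07,0],
    [-0.003,0.085,0,0.11,0],
    [-0.004,0.117,0,0.16,0],
    [-0.005,0.15,0,0.2,0],
    [-0.006,0.18,0,0.25,0],
    [-0.0065,0.207,0,0.29,0],
    [-0.007,0.227,0,0.318,0]
  ]
}}

```text
time_s: 19.73
ee_pos: [486.4, 299.8, 165.2]
ee_rot: [5.3, 89.9, -164.9]
force: [0.8, -0.6, -0.2]
gripper_width: 7.6
```

```bash
python3 - <<'E'
from h import *
for n,(a,b,c,d) in {'top':(130,270,200,350),'side':(90,230,230,400)}.items():
    f=grab_frame(n); cv2.imwrite(f'/tmp/{n}.png',cv2.resize(f['img'][a:b,c:d],None,fx=2.45,fy=2.45,interpolation=cv2.INTER_CUBIC))
cv2.imwrite('pics/c14.png',np.hstack([cv2.imread('/tmp/top.png'),cv2.imread('/tmp/side.png')]))
print(sensors.state()['ee_pos'],sensors.state()['ee_rot'],sensors.state()['gripper_width'])
E
```

```text
[486.57064132 300.36705481 165.08222058] [-12.41884487  89.90567898 177.40744203] 7.493009217594847
```

View pics/c14.png

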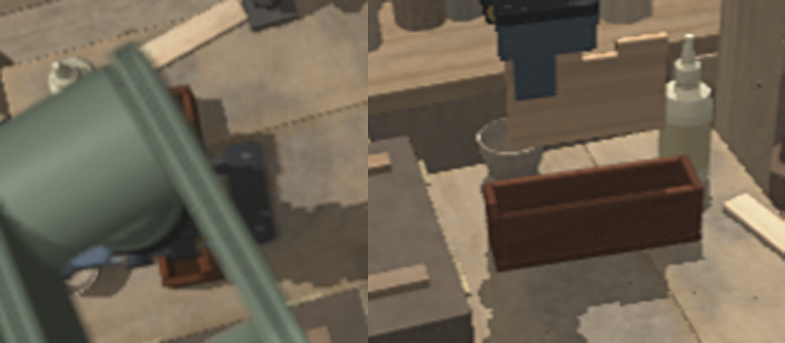

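>>> {"api": "play_rows", "payload": {
  "motion": [
    [0.001,-0.001,-0.01,0,0],
    [0.001,-0.001,-0.02,0,0],
    [0.001,-0.001,-0.03,0,0],
    [0.001,-0.001,-0.04,0,0],
    [0.001,-0.001,-0.047,0,0],
    [0.001,-0.001,-0.052,0,0],
    [0.001,-0.001,-0.056,0,0],
    [0.001,-0.001,-0.056,0,0]
  ]
}}

```text
time_s: 20.5
ee_pos: [488.0, 296.3, 109.6]
ee_rot: [23.1, 89.9, -147.3]
force: [-0.3, 0.9, -1.2]
gripper_width: 7.8
```

```bash
cat > l2.py <<'E'
import sys
from h import *
for n,(a,b,c,d) in {'top':(130,270,200,350),'side':(90,230,230,400)}.items():
    f=grab_frame(n); cv2.imwrite(f'/tmp/{n}.png',cv2.resize(f['img'][a:b,c:d],None,fx=2.45,fy=2.45,interpolation=cv2.INTER_CUBIC))
cv2.imwrite(f'pics/m{sys.argv[1]}.png',np.hstack([cv2.imread('/tmp/top.png'),cv2.imread('/tmp/side.png')]))
s=sensors.state();print(s['time_s'],s['ee_pos'],s['force'],s['gripper_width'])
E
python3 l2.py 15
```

```text
20.6 [488.53821199 296.77756357 110.63825474] [ 0.17464815  0.2229961  -0.01951363] 7.966091560019595
```

View pics/m15.png

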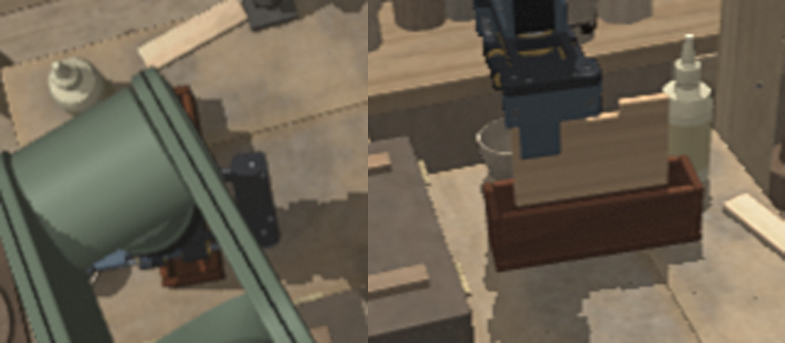

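```bash
python3 - <<'E'
from h import *
np.set_printoptions(suppress=True,precision=1)
f=grab_frame('side'); im=f['img'].copy()
t=np.radians(9.6);ax=np.array([np.cos(t),np.sin(t),0]);n=np.array([-np.sin(t),np.cos(t),0]);o=np.array([535.3,306.1,0])
def L(P,c):
    p=(proj(f,np.array(P))-[280,120]+.5)*6-.5
    cv2.polylines(big,[np.int32(p)],True,c,1,cv2.LINE_AA)
big=cv2.resize(im[120:220,280:390],None,fx=6,fy=6,interpolation=cv2.INTER_CUBIC)
for hx,hy in((98,29),(89,20)): L([o+ax*a*hx+n*b*hy+[0,0,62] for a,b in((1,1),(-1,1),(-1,-1),(1,-1))],(0,255,0))
T=np.array(sensors.state()['ee_pos'])
b=[T+ax*(-22.7)-4*n-[0,0,49],T+ax*117.3-4*n-[0,0,49],T+ax*117.3-4*n+[0,0,43],T+ax*(-22.7)-4*n+[0,0,51]]
L(b,(0,0,255)); print((T-o)@n,(T-o)@ax)
cv2.imwrite('pics/ov16.png',big)
E
```

```text
-1.3052632659291799 -47.50412414914765
```

View pics/ov16.png

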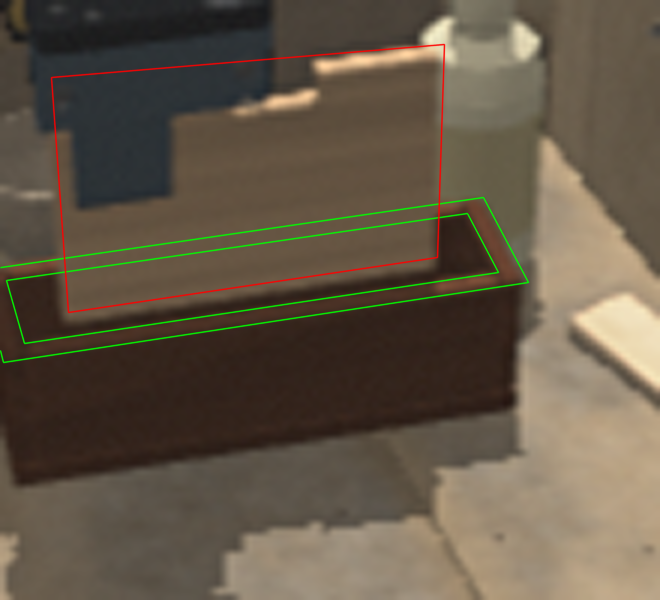

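>>> {"api": "play_rows", "payload": {
  "motion": [
    [0,0.002,-0.006,0,0],
    [0,0.002,-0.013,0,0],
    [0,0.002,-0.02,0,0],
    [0,0.002,-0.027,0,0],
    [0,0.002,-0.034,0,0],
    [0,0.002,-0.04,0,0],
    [0,0.002,-0.044,0,0],
    [0,0.002,-0.044,0,0]
  ]
}}

```text
time_s: 21.32
ee_pos: [487.7, 298.3, 65.2]
ee_rot: [22.8, 89.9, -147.6]
force: [0.4, -0.2, -0.7]
gripper_width: 7.9
```

>>> {"api": "play_rows", "payload": {
  "motion": [
    [0,0,-0.001,0,0],
    [0,0,-0.002,0,0],
    [0,0,-0.003,0,0],
    [0,0,-0.003,0,0],
    [0,0,-0.003,0,0],
    [0,0,-0.003,0,0],
    [0,0,-0.003,0,0],
    [0,0,-0.003,0,0]
  ]
}}

```text
time_s: 21.98
ee_pos: [488.4, 298.7, 63.6]
ee_rot: [176.6, 90.0, 6.2]
force: [-1.1, 0.5, -1.3]
gripper_width: 7.9
```

```bash
python3 l2.py 17
```

```text
22.0833 [488.32757884 298.71804063  63.52411529] [-0.91208184  0.26616833 -0.36596842] 7.567173417456623
```

View pics/m17.png

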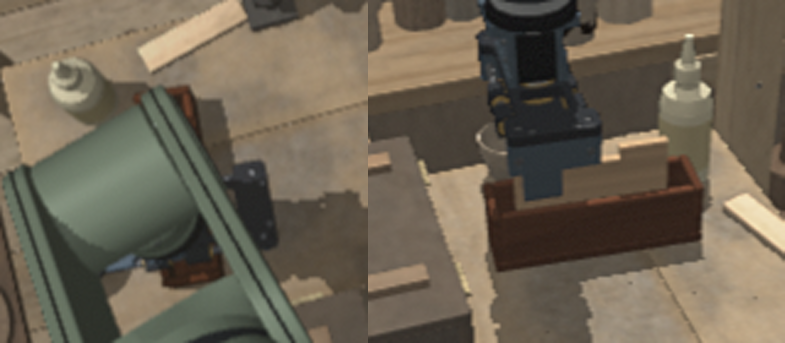

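>>> {"api": "play_rows", "payload": {
  "motion": [
    [0,0,-0.001,0,0],
    [0,0,-0.002,0,0],
    [0,0,-0.0025,0,0],
    [0,0,-0.0025,0,0.1],
    [0,0,-0.0025,0,0.14],
    [0,0,-0.0025,0,0.18],
    [0,0,-0.0025,0,0.2],
    [0,0,-0.0025,0,0.2]
  ]
}}

```text
time_s: 22.75
ee_pos: [488.3, 298.7, 60.8]
ee_rot: [35.4, 90.0, -134.9]
force: [-0.3, 0.3, 0.5]
gripper_width: 18.2
```

>>> {"api": "play_rows", "payload": {
  "motion": [
    [0,0,0.005,0,0.22],
    [0,0,0.015,0,0.25],
    [0,0,0.03,0,0.3],
    [0,0,0.05,0,0.4],
    [0,0,0.08,0,0.5],
    [0,0,0.11,0,0.6],
    [0,0,0.14,0,0.6],
    [0,0,0.17,0,0.6]
  ]
}}

```text
time_s: 23.42
ee_pos: [488.2, 298.6, 233.6]
ee_rot: [-162.3, 89.9, 27.3]
force: [0.2, -0.1, 0.9]
gripper_width: 54.4
```

>>> {"api": "play_rows", "payload": {
  "motion": [
    [0,-0.03,0,0,0.6],
    [0,-0.06,0,0,0.6],
    [0,-0.09,0,0,0.6],
    [0,-0.12,0,0,0.6],
    [0,-0.15,0,0,0.6],
    [0,-0.18,0,0,0.6],
    [0,-0.2,0,0,0.6],
    [0,-0.2,0,0,0.6]
  ]
}}

```text
time_s: 24.08
ee_pos: [488.1, 95.5, 232.1]
ee_rot: [119.7, 89.9, -50.9]
force: [-0.9, 0.0, 0.8]
gripper_width: 54.8
```

```bash
python3 l2.py 18; python3 - <<'E'
from h import *
np.set_printoptions(suppress=True,precision=1)
fs={n:grab_frame(n) for n in('side','top')}
for n,f in fs.items(): cv2.imwrite(f'pics/{n}19.png',f['img'])
for l in ['template','blank','rack','glue']:
    pp={}
    for n,f in fs.items():
        r=finder.spot_point(f,l); print(l,n,[(np.round(x['point'],1).tolist(),round(x['conf'],2)) for x in r[:1]])
        if r: pp[n]=r[0]['point']
    if len(pp)==2: print('   ',*tri(fs['side'],pp['side'],fs['top'],pp['top']))
E
```

```text
24.1833 [488.46337973  98.489214   231.90212326] [0.02352292 0.21415746 0.25932169] 54.39339481574342
template side [([320.5, 184.1], 0.77)]
template top [([274.0, 208.7], 0.77)]
    [532.7 308.7   8.1] 1.3665855516664978
blank side [([286.8, 394.5], 0.75)]
blank top []
rack side [([320.4, 184.3], 0.87)]
rack top [([274.4, 210.1], 0.77)]
    [530.8 307.8   7.9] 1.9518925739315198
glue side [([358.9, 161.4], 0.78)]
glue top [([236.3, 172.5], 0.85)]
    [633.1 410.3  -5.7] 2.3477853060473386
```

View pics/m18.png

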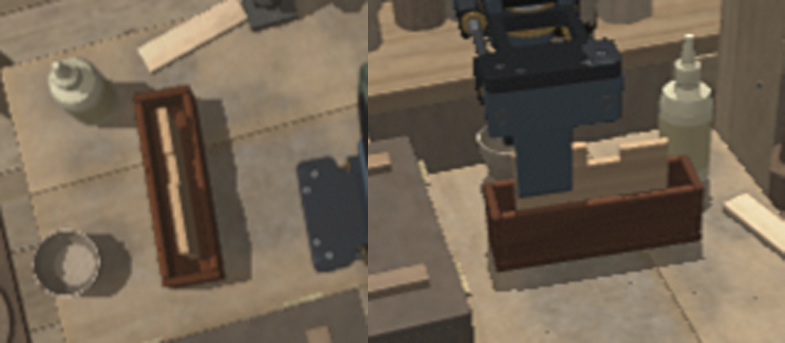

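View pics/side19.png

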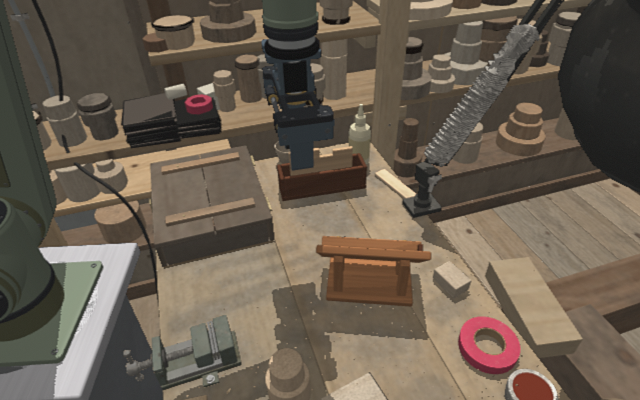

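View pics/top19.png

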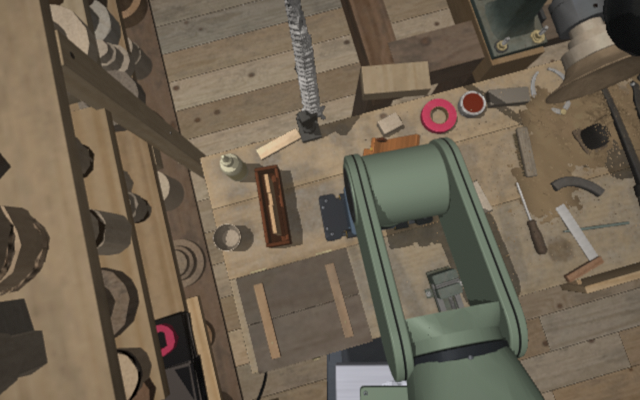

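>>> {"api": "play_rows", "payload": {
  "motion": [
    [0,0,0,0,0.6],
    [0,0,0,0,0.6],
    [0,0,0,0,0.6],
    [0,0,0,0,0.6],
    [0,0,0,0,0.6],
    [0,0,0,0,0.6],
    [0,0,0,0,0.6],
    [0,0,0,0,0.6]
  ]
}}

```text
time_s: 25.35
ee_pos: [488.3, 98.7, 231.0]
ee_rot: [100.4, 90.0, -69.9]
force: [0.7, 0.4, -0.4]
gripper_width: 55.0
```

```bash
python3 l2.py 20; python3 -c "
import cv2;a=cv2.imread('pics/m18.png').astype(int);b=cv2.imread('pics/m20.png').astype(int);print(abs(a-b)[80:300,100:260].max())
from h import *; job_done()"
```

```text
25.45 [488.33604195  98.67473991 231.00384854] [ 0.04068473 -0.42380381  0.30267752] 54.57523257456496
4
the job is handed in; nothing more can be done
```

The job is done and handed in at about 25.5 s of the 67 s allowed. The template is standing in the narrow box on its straight edge.

**What I did**
1. **Blank:** gripped it by its upper step and stood it at about (460, -175), some 215 mm from where it started.
2. **Slide:** pushed the template's far end with the closed fingers along the ledge. By the camera it then stuck out about 48 mm past the open end.
3. **Pinch:** tipped it upright with the open jaws, raised the loosened fingers 21 mm, and pinched it at 40 N (it measured 8 mm thick).
4. **Box:** carried it over, lowered it in, let go and backed away.

**Last checks**
- **Template:** the finder put its edge centre within about 2 mm of the box centre, at a height of about 8 mm. In the last two pictures it had not moved.
- **Blank and glue bottle:** both are standing. For the blank this rests on the side picture alone, because the arm hid it from the top camera.
- **Gripper:** it is open, about 200 mm from the box, and touching nothing.

**Disagreements**
- The finder first placed the blank at y = 32, while my fit gave about 40. I used my fit, and the grasp held.
- The closed fingers turned out thinner than the stated sizes suggested. They met the rest's face about 9 mm lower than I had worked out, with a touch of about 12 N.

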